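Index the flask shuttle and hold its lock pin home

TASK

Swing the keeper bar down in front of the three flasks until it clicks fully shut in its catch. Then pull up the shuttle's lock plunger, slide the shuttle exactly one hole along its rail towards the electrode stand, and push the plunger fully home in that hole. Finish while still holding the plunger pressed home with the gripper; keep the flasks standing and leave the other glassware alone.

Things in the scene. Friction and masses are not known exactly. Their poses are not given: they have to be found in the camera images.
- rail: Fixed aluminium slide on the bench, 460 mm long (y) and 150 mm wide (x); origin on the bench top under the middle of the slide, z up. The shuttle runs along its y axis. Along its robot-side edge (line x = -80 mm) a steel index plate, top 30 mm above the bench, has five 11 mm square holes 40 mm apart, at y = -80, -40, 0, 40, 80 mm; at the start the pin is in the middle one.
- carriage (a joint): Position of the shuttle (m) along the rail's +y: 0 at the start (middle hole), +0.040 and -0.040 at the neighbouring holes, ends of travel +-0.085. The shuttle is an aluminium plate with a white three-pocket flask tray and a 40 mm wide lug that sticks out over the index plate and carries the lock plunger. It slides with about 2 N of friction once the pin is out; about 0.7 kg with its load.
- knob (a point): Centre of the lock plunger's upright black plastic knob, a cylinder 26 mm in diameter and 30 mm tall, on the shuttle's lug (shuttle point x = -80 mm, y = 0 in the rail's directions). The knob's underside meets a 22 mm steel boss (top 54 mm above the bench, 10 mm high, on the lug) when home; the centre is then 69 mm above the bench.
- plunger (a joint): Height of the plunger above fully home (m), 0 to 0.022. Home (0) the 8 mm round-ended pin reaches 12 mm into the hole; it leaves the plate above 0.012. A spring (600 N/m) makes it rest 4 mm proud, pin still in the hole; it takes about 3 N down to press it fully home and about 5 N up to bring the pin out of the hole, 11 N at the top of its travel. It springs back up to 4 mm when no longer pressed. Between holes the pin's tip rides on the plate.
- keeper_tab (a point): Middle of the top face of the tab at the keeper bar's free end. The tab is 22 mm (x) by 26 mm (along the bar) by 10 mm thick; the steel bar is 8 mm wide, 10 mm high, and the tab's middle is 213 mm from the hinge axis. Shut, this point is 71 mm above the bench; it can be pushed down from above.
- keeper_hinge (a point): Hinge axis of the keeper bar, on the shuttle at the rail's +y end of the tray (x = -18 mm, y = +108 mm, 66 mm above the bench, from the shuttle's middle). The axis runs along the rail's x; shut, the bar lies level from here along the rail's -y, in front of the flasks (robot's side).
- keeper (a joint): Angle of the keeper bar (rad): 0 shut and level, growing as its free end rises, up to 1.3. It starts open and stays where it is left (friction about 1 N at the tab). In the last 0.05 rad a spring ball in the catch has to be passed with about 4 N downward at the tab; past it (below about 0.015) the bar goes to 0, its stop.
- electrode_stand: Fixed white and grey pH meter with a 240 mm steel rod and a white holder with an electrode, 150 x 110 mm base, beyond one end of the rail (either end); origin under the middle of its base. Its side of the rail (sign of its y in the rail's frame) tells which way the shuttle must go.
- pipette_jug: Fixed white ceramic jug with glass pipettes, 96 mm in diameter, 220 mm tall, beyond the other end of the rail; origin under its middle.
- flask0: Small stoppered glass flask, 44 mm in diameter at the belly, 90 mm tall, loose in the shuttle tray's rail -y pocket (40 mm above the bench; its top is 130 mm above the bench); origin in the middle of its underside, z up.
- flask1: Small stoppered glass flask, 44 mm in diameter at the belly, 90 mm tall, loose in the shuttle tray's middle pocket (40 mm above the bench; its top is 130 mm above the bench); origin in the middle of its underside, z up.
- flask2: Small stoppered glass flask, 44 mm in diameter at the belly, 90 mm tall, loose in the shuttle tray's rail +y pocket (40 mm above the bench; its top is 130 mm above the bench); origin in the middle of its underside, z up.
- spare_flask: A like flask standing on the bench behind the rail; origin under its middle. Not to be touched.
- jar: Amber glass jar, 52 mm in diameter, 75 mm tall, on the bench behind the rail; origin under its middle. Not to be touched.

How it is judged:
On the way, in this order (a step that is already met when the one before it is completed fails the run):
1. the keeper bar is shut in its catch while the shuttle is still at its first hole (value of joint keeper below 0.02 rad and value of joint carriage between -0.004 and 0.004 m), for 0.2 s.
2. the plunger is pulled up out of the first hole, keeper still shut (all of step 1 and value of joint plunger above 0.009 m), for 0.05 s.
3. the shuttle is at the next hole on the electrode stand's side and the pin is fully home there (((y of electrode_stand in the frame of rail above 0 m and value of joint carriage between 0.036 and 0.044 m) or (y of electrode_stand in the frame of rail below 0 m and value of joint carriage between -0.044 and -0.036 m)) and value of joint plunger below 0.002 m), for 0.2 s.
At the end, for the whole second after the job is handed in: Shuttle within 4 mm of the next hole towards the electrode stand; gripper holding the plunger within 2 mm of fully home (over 1.5 N on the knob); keeper within 0.02 rad of shut; tray flasks upright within 0.25 rad; spare flask and jar within 30 mm of their starts (all of step 3 and value of joint keeper below 0.02 rad and contact force between the fingers and plunger above 1.5 N and angle between each of flask0, flask1, flask2's own z axis and vertical below 0.25 rad and distance of each of spare_flask, jar from where it was at the start of the episode below 0.03 m); the arm keeps its last pose, push and grip.
It fails at once if a flask in the tray is tipped over (angle between any of flask0, flask1, flask2's own z axis and vertical above 0.6 rad).
It fails at once if the shuttle is moved while the keeper bar is open (value of joint keeper above 0.05 rad and (value of joint carriage above 0.015 m or value of joint carriage below -0.015 m)).
It fails at once if the spare flask or the jar is knocked away (distance of any of spare_flask, jar from where it was at the start of the episode above 0.03 m).
It also fails if it takes over 48 s, if anything falls off the work surface, if the arm or the gripper's body presses on something with over 40 N, if the wrist force passes 120 N, or if a joint passes its speed limit or range.

ROBOT

A 7-joint arm with a two-finger parallel gripper is mounted at the origin on the work surface. World frame = base frame: x ahead of the robot, y to its left, z up, the work surface at z = 0. Lengths are in m, angles in rad, forces in N, time in s.
With the tool pointing down it reaches from about 0.4 to 0.875 m from the base axis. Payload 19.3 kg.
Tool frame: the origin (TCP) lies midway between the tips of the shut fingers; the grasp point (between the pads) lies 19 mm behind it (bot.pinch_z is the distance from the TCP to the grasp point, in m); z points along the fingers, y is the direction in which the jaws open and shut (so a half turn about z gives the same grasp; the last joint's range is limited). The gripper opens to 85 mm and grips with 20 to 120 N. Pads are 22 mm wide; open, the fingers measure 114 mm over their backs; the gripper's body (76 mm by 85 mm) begins 54 mm behind the grasp point. The pads swing forward as they close: fully open they stand 13 mm farther back than shut.
Start: joints at [1.16, 0.521, -0.036, 1.599, 0.021, 1.021, -0.113], TCP at [0.209, -0.589, 0.231] pointing down, gripper open.
Joint ranges: [-2.91, 2.91], [-0.3, 2.13], [-1.5, 1.42], [0.17, 2.43], [-1.26, 4.41], [0.16, 1.93], [-2.52, 2.52]. Speed limits (rad/s): [1.89, 1.89, 2.39, 2.39, 3.01, 3.01, 3.01].

INTERFACE

Orientations are given as [roll, pitch, yaw] about the fixed x, y, z axes, in that order (R = Rz(yaw) Ry(pitch) Rx(roll)).
In Python, from workcell import bot gives the robot as it stands. The module is installed in compiled form; this text tells all that it offers.
- The arm moves only by the tool move_arm, never from a script. Its argument "moves" is text: rows parted by semicolons, each of 4 numbers parted by spaces: the shift along the tool's x, y, z in mm, then the turn about the tool's z in rad. In form: dx dy dz yaw; .... A call has exactly 10 rows; each row is the pose to reach, as a shift and turn from the pose commanded when the call began, along the tool's axes at that moment; what a row does not reach only later rows make up. A row lasts 1/12 s, in which the tool goes at most 41.7 mm and 7.16 degrees, less where a joint would pass 70% of its speed; a pose out of reach is approached as far as the arm can. A call with a gripper value outside its range is refused whole. "grip" is the opening, from 0 (shut) to 1 (fully open), set as the call begins (left out, the last holds). The fingers move at their own pace and stop on an object; "grip_force" is the grip in N (left out, the last holds). Time passes only in rows, so rows that repeat a pose let the fingers close, or fill a call up. It gives the time, the measured TCP pose, the force and the opening at its end, in the units of the state.
- bot.observe(): the state, without advancing time (a new reading comes with each control period).
- bot.grab_frame(name): name is "side" or "top" or "wrist"; returns a dict with "frame" (480x640x3 uint8, red, green, blue), "z_map" (480x640 float32, m along the optical axis (not along the pixel's ray), 0 where there is no reading), "K" (3x3 intrinsics, pixels), "eye" and "attitude" of the camera in the world. Camera axes: x right, y up, looking along -z (the intrinsics and any distortion apply to the point x, -y, -z); pixel columns grow to the right and rows downward; lengths in m; the calibration is good to about 2 mm. A picture is of the moment at which its call begins.
- bot.job_done(): hands the job in, once; it reports no verdict.
Trained networks look in a picture, given as the dict that the camera call returned (one of the last four; its "shot" number tells which), for a name from the list of things; names that differ only in an ending like _2 or _b are one class to them, and where a whole thing is asked for, a point or a joint stands for the part that bears it (a point fixed in the world has none). Each returns a list of dicts, best first, with "conf" (0 to 1); they miss things now and then, are a little off and sometimes report something else, mostly with a low value. They report only what shows in the picture. A call takes as long as a camera call.
- bot.search_frame(picture, label): "at" ([column, row] in pixels, amid what is visible of it).
- bot.pinpoint(picture, label): "at" ([column, row] in pixels: a listed point, or the origin of a listed thing).
The state is a dict: "clock": time; "qpos": joint angles; "qd": joint speeds; "joint_efforts": joint torques, N m; "position": TCP position; "tool_rot": TCP orientation; "force": force on the tool from outside, world axes, zero at the start; "moment": the same for the moment, N m; "grip_width": finger opening in m.
Only numpy, scipy, OpenCV 4.12 (cv2) and the standard library are available. Lean on these libraries where they do the work, as an engineer would, in place of code of your own. Each camera call takes 0.05 s, during which the arm holds its last target. There are 200 camera calls.

## Working session

There is one attempt and no reset: what is moved stays moved. The work goes in short steps, Python scripts to look and compute and a tool call to move; the robot and the scene stay as the last step left them, time stands still between calls to the robot, and variables do not carry over. Pictures are saved under pics/ and viewed, about 8 in all and at most 12, crops included, and the job is handed in when it is done.

Besides the shell and the picture viewer there is one more tool, called as name(argument=value, ...) on one line, values as JSON. move_arm: Moves the arm, as the interface text tells. Its arguments: {"type":"object","properties":{"moves":{"type":"string"},"grip":{"type":"number"},"grip_force":{"type":"number"}},"required":["moves"]}

```bash
mkdir -p pics; cat > h.py <<'E'
import numpy as np, cv2
from workcell import bot
from scipy.spatial.transform import Rotation as R
def att(a):
    a=np.array(a,float)
    return a if a.shape==(3,3) else R.from_euler('xyz',a).as_matrix()
def ray(p,px):
    d=np.linalg.inv(p['K'])@np.array([px[0],px[1],1.0]); d=np.array([d[0],-d[1],-d[2]])
    return np.array(p['eye']),att(p['attitude'])@d
def at_z(p,px,z):
    o,d=ray(p,px); return o+d*(z-o[2])/d[2]
def at_depth(p,px):
    c,r=int(round(px[0])),int(round(px[1])); w=p['z_map'][max(r-2,0):r+3,max(c-2,0):c+3]; w=w[w>0]
    if len(w)==0: return None
    o,d=ray(p,px); return o+d*np.median(w)
def proj(p,X):
    v=att(p['attitude']).T@(np.array(X)-np.array(p['eye'])); v=np.array([v[0],-v[1],-v[2]]); q=p['K']@v; return q[:2]/q[2]
def save(p,n): cv2.imwrite('pics/'+n,cv2.cvtColor(p['frame'],cv2.COLOR_RGB2BGR))
E
python3 - <<'E'
from h import *
np.set_printoptions(precision=4,suppress=True)
s=bot.observe();print(s['clock'],s['position'],s['tool_rot'],s['grip_width'],bot.pinch_z)
for n in('side','top'):
    p=bot.grab_frame(n);save(p,n+'0.png');print(n,p['eye'],np.array(p['attitude']).tolist(),[k for k in p],p['K'].tolist())
    for l in('rail','knob','keeper_tab','keeper_hinge','electrode_stand','pipette_jug','flask0','spare_flask','jar'):
        for q in bot.pinpoint(p,l)[:3]:
            print(l,np.round(q['at'],1),round(q['conf'],2),at_z(p,q['at'],{'knob':.073,'keeper_hinge':.066,'flask0':.04}.get(l,0)),at_depth(p,q['at']))
E
```

```text
0.0 [ 0.2087 -0.5888  0.2307] [-3.1404  0.0001  0.3408] 0.08479293119496761 0.0187
side [0.3443 0.8621 0.8647] [0.8270749598472096, 0.0006951225710114528, -2.812975189079169] ['frame', 'z_map', 'K', 'eye', 'attitude', 'shot'] [[603.9075487273442, 0.0, 325.37023906681225], [0.0, 603.9075487273442, 236.16312706490677], [0.0, 0.0, 1.0]]
rail [337.6 252.4] 0.76 [ 0.6085  0.0112 -0.    ] [0.5979 0.0454 0.0347]
knob [377.2 239.4] 0.66 [0.5251 0.0243 0.073 ] [0.5232 0.0331 0.0813]
keeper_tab [350.  156.4] 0.77 [ 0.6845 -0.3223  0.    ] [ 0.592  -0.0004  0.235 ]
keeper_hinge [320.8 271.5] 0.81 [0.602 0.134 0.066] [0.6092 0.1136 0.0436]
electrode_stand [278.7 372.9] 0.85 [0.6126 0.3226 0.    ] [0.5987 0.3504 0.0446]
electrode_stand [314.1 257. ] 0.29 [ 0.6497  0.0394 -0.    ] [0.6279 0.098  0.0616]
pipette_jug [386.9 170.8] 0.91 [ 0.5833 -0.2938 -0.    ] [ 0.5742 -0.2501  0.0327]
flask0 [313.7 256.7] 0.86 [0.6366 0.077  0.04  ] [0.6288 0.0979 0.062 ]
flask0 [328.4 238.5] 0.76 [0.6261 0.0184 0.04  ] [0.6209 0.034  0.0553]
flask0 [342.2 219.8] 0.69 [ 0.6172 -0.045   0.04  ] [ 0.6133 -0.0319  0.
[... 777 characters left out ...]
.0348]
keeper_hinge [275.5 243.8] 0.75 [0.6003 0.1199 0.066 ] [0.5998 0.1192 0.0772]
electrode_stand [194.9 240. ] 0.95 [0.6178 0.3255 0.    ] [0.6152 0.3155 0.0469]
electrode_stand [291.3 228.6] 0.6 [0.6407 0.0836 0.    ] [0.6343 0.0807 0.0867]
pipette_jug [437.8 248.1] 0.7 [ 0.5824 -0.2854  0.    ] [ 0.5816 -0.2795  0.0245]
flask0 [319.8 230.9] 0.81 [0.6304 0.0127 0.04  ] [0.6272 0.0136 0.087 ]
flask0 [344.2 231.9] 0.56 [ 0.6265 -0.047   0.04  ] [ 0.6236 -0.0441  0.0845]
flask0 [292.2 228.4] 0.5 [0.6382 0.08   0.04  ] [0.6316 0.0772 0.1287]
spare_flask [362.5 195. ] 0.51 [ 0.7219 -0.0988  0.    ] [ 0.7175 -0.0955  0.0325]
jar [262.8 184. ] 0.96 [0.7557 0.1533 0.    ] [0.7442 0.1471 0.0719]
```

View pics/side0.png

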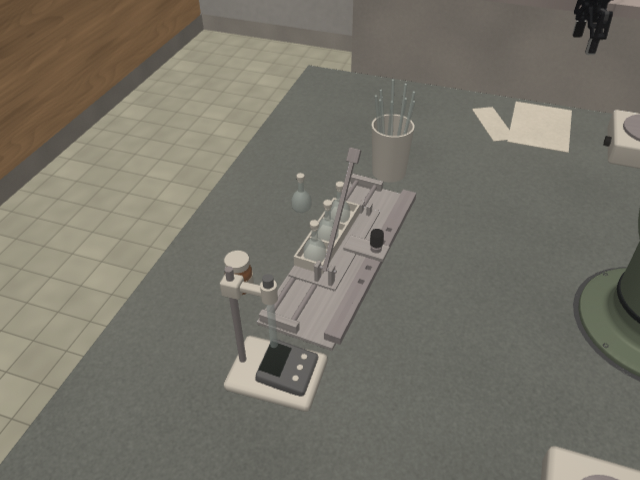

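View pics/top0.png

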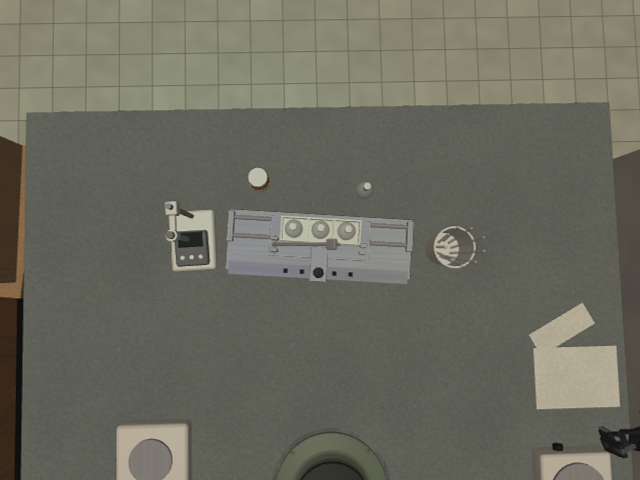

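```bash
cat > m.py <<'E'
from h import *
from scipy.optimize import least_squares
np.set_printoptions(precision=4,suppress=True)
S=bot.grab_frame('side');T=bot.grab_frame('top')
h=[at_z(T,px,.03)[:2] for px in ((285.3,270.3),(302,271.3),(334.3,273),(350.5,274))];print(np.array(h))
# depth cloud rim of rail: lines
def tri(a,b):
    f=lambda X:np.r_[proj(S,X)-a,proj(T,X)-b]
    r=least_squares(f,[.6,0,.1]);return r.x,r.fun
for l in('keeper_tab','knob','keeper_hinge'):
    a=bot.pinpoint(S,l);b=bot.pinpoint(T,l)
    if a and b: print(l,a[0]['conf'],b[0]['conf'],*tri(a[0]['at'],b[0]['at']))
# fit rail pose: holes + hole colours in top
g=cv2.cvtColor(T['frame'],cv2.COLOR_RGB2GRAY)
for c,r in((285,270),(302,271),(334,273),(350,274),(318,272)):
    w=g[r-6:r+7,c-6:c+7].astype(float); m=np.clip(w.max()*.6-w,0,None); yy,xx=np.mgrid[r-6:r+7,c-6:c+7]
    print('dark',(xx*m).sum()/m.sum(),(yy*m).sum()/m.sum(),at_z(T,((xx*m).sum()/m.sum(),(yy*m).sum()/m.sum()),.03 if c!=318 else .088))
# tab from depth: points z>.2 near
v,u=np.mgrid[200:300,280:380]
P=np.array([at_depth(T,(x,y)) for x,y in zip(u.ravel(),v.ravel())]);
k=(P[:,2]>.2)&(P[:,2]<.27);print(k.sum(),P[k].mean(0),P[k].min(0),P[k].max(0))
k=(P[:,0]<.55)&(P[:,2]>.08)&(P[:,2]<.1);print('knobtop',k.sum(),P[k].mean(0),P[k].min(0),P[k].max(0))
E
python3 m.py
```

```text
[[ 0.5364  0.0995]
 [ 0.5329  0.0586]
 [ 0.5267 -0.0205]
 [ 0.5232 -0.0602]]
keeper_tab 0.89 0.73 [ 0.5928 -0.0051  0.2344] [-0.5348 -0.0406  0.1704  0.5947]
knob 0.53 0.49 [ 0.6418 -0.1345 -0.0976] [-32.8494  -2.5181  10.5338  36.6193]
keeper_hinge 0.81 0.73 [0.5989 0.1201 0.0636] [-0.1717 -0.0146  0.0641  0.2131]
dark 285.06093057607086 270.3338257016248 [0.5363 0.1    0.03  ]
dark 301.25016202203494 271.2666882696047 [0.533  0.0605 0.03  ]
dark 333.820054945055 273.0772664835165 [ 0.5266 -0.0193  0.03  ]
dark 349.98812175204165 273.9443207126949 [ 0.5234 -0.0589  0.03  ]
dark 317.98174523570714 272.4597793380141 [0.5296 0.0204 0.088 ]
153 [ 0.5904 -0.0028  0.2319] [ 0.5804 -0.0233  0.2028] [0.5999 0.0226 0.2454]
knobtop 89 [0.5303 0.0199 0.0865] [0.5188 0.0085 0.081 ] [0.5424 0.0321 0.089 ]
```

```bash
cat > g.py <<'E'
from h import *
yaw=-0.081; O=np.array([.6095,.0141,0]); Rr=R.from_euler('z',yaw)
def W(x,y,z): return O+Rr.apply(np.array([x,y,z])/1000)
def rows(pts,yt=yaw):   # world points -> tool-frame shifts in mm, and turn
    s=bot.observe(); Q=R.from_euler('xyz',s['tool_rot']); p=np.array(s['position'])
    print('t',s['clock'],'pos',p.round(4),'rot',np.round(s['tool_rot'],3),'F',np.round(s['force'],1),'rail',((Rr.inv().apply(p-O))*1000).round(1))
    for X in pts: print(np.round(Q.inv().apply(X-p)*1000,1), round(s['tool_rot'][2]-yt,3))
E
python3 -c "
from g import *
rows([np.array([.42,-.15,.33]),W(-18,40,300)])"
```

```text
t 1.4 pos [ 0.2089 -0.5891  0.2313] rot [3.142 0.    0.341] F [ 0.6 -0.2  0.2] rail [-350.5 -633.6  231.3]
[ 345.7 -343.2  -98.7] 0.422
[ 579.1 -478.4  -68.7] 0.422
```

move_arm(moves="20 -20 -30 0; 45 -45 -55 0.04; 73 -72 -70 0.09; 100 -99 -80 0.13; 127 -126 -90 0.17; 155 -153 -98 0.22; 182 -180 -98 0.26; 209 -207 -98 0.31; 236 -234 -98 0.36; 263 -261 -98 0.42", grip=0, grip_force=60)

```text
clock: 2.23
position: [0.3699, -0.2534, 0.3296]
tool_rot: [3.141, -0.001, -0.082]
force: [1.6, -0.5, -0.3]
grip_width: -0.0001
```

```bash
python3 -c "
from g import *
rows([np.array([.42,-.15,.33]),W(-18,40,300)])"
```

```text
t 2.2333 pos [ 0.3699 -0.2534  0.3296] rot [ 3.141e+00 -1.000e-03 -8.200e-02] F [ 1.6 -0.5 -0.3] rail [-217.2 -286.   329.6]
[  41.5 -107.2   -0.4] -0.001
[ 198.9 -326.2   29.6] -0.001
```

move_arm(moves="18 -36 0 0; 36 -72 0 0; 55 -107 0 0; 75 -142 0 0; 97 -175 0 0; 120 -208 5 0; 145 -240 10 0; 170 -270 18 0; 190 -292 28 0; 199 -300 40 0")

```text
clock: 3.07
position: [0.5937, 0.0323, 0.2888]
tool_rot: [-3.14, -0.001, -0.076]
force: [-0.7, -0.2, 0.1]
grip_width: -0.0002
```

```bash
python3 -c "
from g import *
rows([W(-18,-5,237)])
for th in np.arange(.95,-.01,-.05):
    print(round(th,2),np.round([108-215*np.cos(th)+5*np.sin(th)+12,66+212*np.sin(th)+5*np.cos(th)],1))
S=bot.grab_frame('side');save(S,'s1.png');cv2.imwrite('pics/s1c.png',cv2.resize(cv2.cvtColor(S['frame'][90:340,200:480],cv2.COLOR_RGB2BGR),None,fx=2.3,fy=2.3))"
```

```text
t 3.0667 pos [0.5937 0.0323 0.2888] rot [-3.14e+00 -1.00e-03 -7.60e-02] F [-0.7 -0.2  0.1] rail [-17.2  16.8 288.8]
[-0.9 21.9 51.7] 0.005
0.95 [ -1.  241.4]
0.9 [ -9.7 235.2]
0.85 [-18.1 228.6]
0.8 [-26.2 221.6]
0.75 [-33.9 214.2]
0.7 [-41.2 206.4]
0.65 [-48.1 198.3]
0.6 [-54.6 189.8]
0.55 [-60.7 181.1]
0.5 [-66.3 172. ]
0.45 [-71.4 162.7]
0.4 [-76.1 153.2]
0.35 [-80.3 143.4]
0.3 [-83.9 133.4]
0.25 [-87.1 123.3]
0.2 [-89.7 113. ]
0.15 [-91.8 102.6]
0.1 [-93.4  92.1]
0.05 [-94.5  81.6]
-0.0 [-95.  71.]
```

View pics/s1c.png

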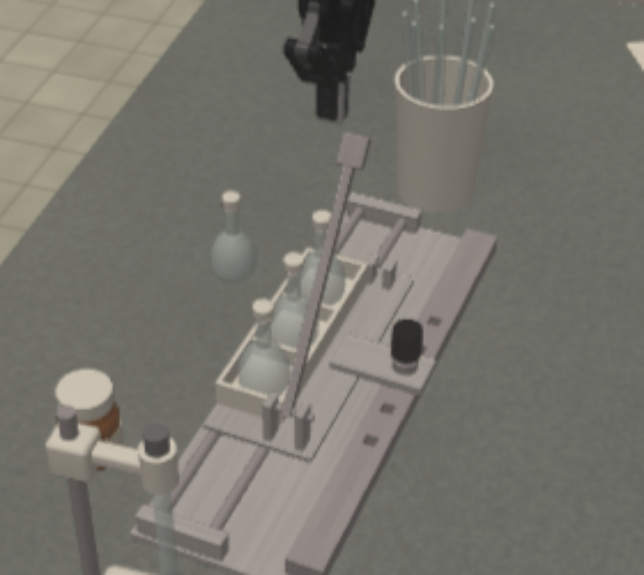

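move_arm(moves="0 6 22 0; -1 12 40 0; -1 18 50 0; -1 27 56 0; -1 35 63 0; -1 43 70 0; -1 51 78 0; -1 58 86 0; -1 65 94 0; -1 72 103 0")

```text
clock: 3.95
position: [0.585, -0.0443, 0.1858]
tool_rot: [-3.142, -0.0, -0.079]
force: [1.3, 0.2, 0.2]
grip_width: 0.0001
```

```bash
python3 -c "
from g import *
rows([W(-18,-95,71)])
S=bot.grab_frame('side');cv2.imwrite('pics/s2c.png',cv2.resize(cv2.cvtColor(S['frame'][90:340,200:480],cv2.COLOR_RGB2BGR),None,fx=2.3,fy=2.3))
print(bot.pinpoint(S,'keeper_tab'),proj(S,W(-18,-55,186)))"
```

```text
t 3.95 pos [ 0.585  -0.0443  0.1858] rot [-3.142 -0.    -0.079] F [1.3 0.2 0.2] rail [-19.7 -60.2 185.8]
[  1.6  34.8 114.8] 0.002
[{'at': [358.4, 165.8], 'conf': 0.97}] [357.82769064 166.96025861]
```

View pics/s2c.png

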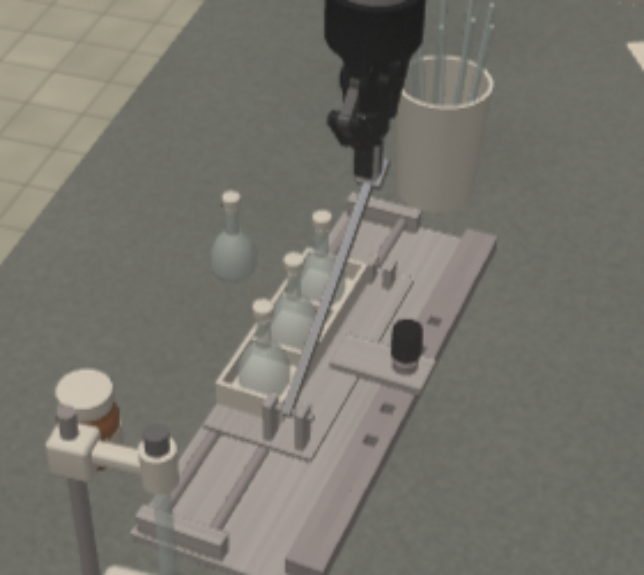

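move_arm(moves="1 4 9 0; 1 6 16 0; 2 10 25 0; 2 14 34 0; 2 18 44 0; 2 22 54 0; 2 25 65 0; 2 28 76 0; 2 30 87 0; 2 31 97 0")

```text
clock: 4.88
position: [0.5843, -0.075, 0.088]
tool_rot: [3.141, 0.001, -0.079]
force: [0.0, -0.2, 1.0]
grip_width: 0.0001
```

```bash
python3 -c "
from g import *
rows([W(-18,-97,71)])
S=bot.grab_frame('side')
print(bot.pinpoint(S,'keeper_tab'),proj(S,W(-18,-105,88)))"
```

```text
t 4.8833 pos [ 0.5843 -0.075   0.088 ] rot [ 3.141e+00  1.000e-03 -7.900e-02] F [ 0.  -0.2  1. ] rail [-18.  -90.9  88. ]
[-0.   6.1 17. ] 0.002
[{'at': [363.3, 193.8], 'conf': 0.96}] [364.90947782 192.43858625]
```

Now the final press, going slightly past nominal.

move_arm(moves="0 2 4 0; 0 4 8 0; 0 6 12 0; 0 8 15 0; 0 8 18 0; 0 8 20 0; 0 8 21 0; 0 8 22 0; 0 8 22 0; 0 8 22 0")

```text
clock: 5.82
position: [0.5845, -0.083, 0.0695]
tool_rot: [3.141, -0.002, -0.08]
force: [-11.9, -0.3, 41.7]
grip_width: -0.0001
```

```bash
python3 -c "
from g import *
rows([W(-18,-97,71)])
S=bot.grab_frame('side')
print(bot.pinpoint(S,'keeper_tab'),proj(S,W(-18,-105,71)))"
```

```text
t 5.8167 pos [ 0.5845 -0.083   0.0695] rot [ 3.141e+00 -2.000e-03 -8.000e-02] F [-11.9  -0.3  41.7] rail [-17.1 -98.8  69.5]
[-0.9 -1.8 -1.5] 0.001
[{'at': [365.2, 197.4], 'conf': 0.88}] [364.55302527 198.8514843 ]
```

move_arm(moves="0 0 -15 0; 0 0 -40 0; 0 0 -70 0; -12 -15 -80 0; -25 -35 -80 0; -40 -55 -80 0; -50 -75 -80 0; -60 -92 -80 0; -63 -99 -80 0; -63 -99 -80 0", grip=0.7)

```text
clock: 6.75
position: [0.5286, 0.0226, 0.1474]
tool_rot: [-3.141, -0.0, -0.077]
force: [-0.2, -0.5, -0.5]
grip_width: 0.0598
```

```bash
python3 -c "
from g import *
rows([W(-80,0,58)])
S=bot.grab_frame('side');cv2.imwrite('pics/s3c.png',cv2.resize(cv2.cvtColor(S['frame'][90:340,200:480],cv2.COLOR_RGB2BGR),None,fx=2.3,fy=2.3))
print(bot.pinpoint(S,'keeper_tab'),proj(S,W(-18,-105,71)))
w=bot.grab_frame('wrist');save(w,'w3.png')
for q in bot.pinpoint(w,'knob'): print(q,at_z(w,q['at'],.073),W(-80,0,73))
for q in bot.pinpoint(S,'knob'): print(q,at_z(S,q['at'],.073))"
```

```text
t 6.75 pos [0.5286 0.0226 0.1474] rot [-3.141 -0.    -0.077] F [-0.2 -0.5 -0.5] rail [-81.3   1.9 147.4]
[ 1.3  1.9 89.4] 0.004
[{'at': [367.1, 198.6], 'conf': 0.56}, {'at': [316.1, 258.3], 'conf': 0.16}] [364.55302527 198.8514843 ]
{'at': [323.1, 256.1], 'conf': 0.62} [0.52574197 0.01842086 0.073     ] [0.5297623  0.02057292 0.073     ]
{'at': [375.2, 236.7], 'conf': 0.7} [0.53079238 0.01816947 0.073     ]
```

View pics/s3c.png

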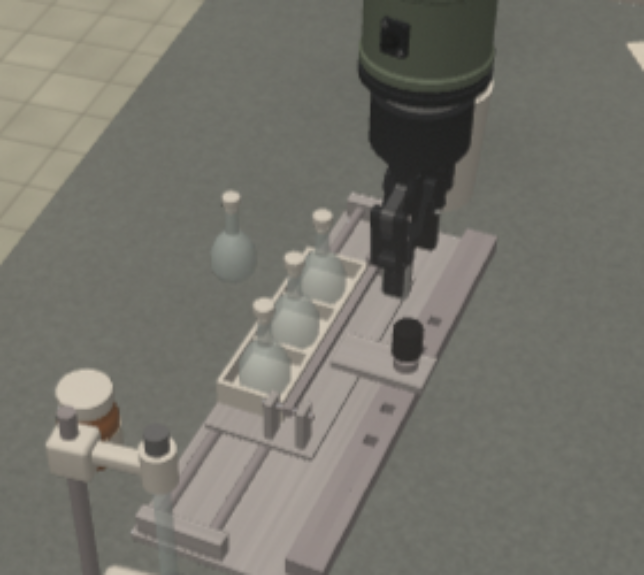

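View pics/w3.png

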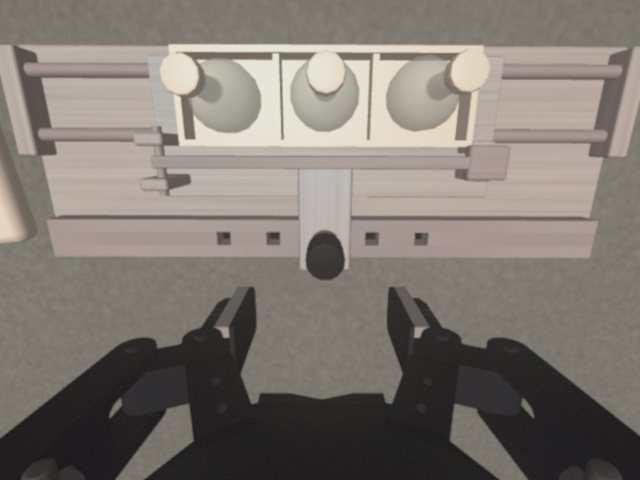

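move_arm(moves="1 1 12 0; 1 2 30 0; 1 2 48 0; 1 2 64 0; 1 2 76 0; 1 2 84 0; 1 2 89 0; 1 2 89 0; 1 2 89 0; 1 2 89 0")

```text
clock: 7.83
position: [0.5301, 0.019, 0.0589]
tool_rot: [-3.141, -0.001, -0.079]
force: [-0.8, 0.0, 0.0]
grip_width: 0.0601
```

move_arm(moves="0 0 0 0; 0 0 0 0; 0 0 0 0; 0 0 0 0; 0 0 0 0; 0 0 0 0; 0 0 0 0; 0 0 0 0; 0 0 0 0; 0 0 0 0", grip=0, grip_force=50)

```text
clock: 8.67
position: [0.5299, 0.0189, 0.0583]
tool_rot: [-3.142, -0.0, -0.079]
force: [1.9, -0.7, 0.4]
grip_width: 0.0245
```

```bash
python3 -c "
from g import *
rows([W(-80,0,58)])"
```

```text
t 8.6667 pos [0.5299 0.0189 0.0583] rot [-3.142 -0.    -0.079] F [ 1.9 -0.7  0.4] rail [-79.7  -1.6  58.3]
[-0.2 -1.6  0.3] 0.002
```

move_arm(moves="0 0 -2 0; 0 0 -4 0; 0 0 -6 0; 0 0 -8 0; 0 0 -10 0; 0 0 -12 0; 0 0 -14 0; 0 0 -14 0; 0 0 -14 0; 0 0 -14 0")

```text
clock: 9.5
position: [0.5298, 0.019, 0.0722]
tool_rot: [-3.142, -0.0, -0.079]
force: [5.5, -0.9, -7.3]
grip_width: 0.0246
```

move_arm(moves="0 -4 0 0; 0 -9 0 0; 0 -14 0 0; 0 -19 0 0; 0 -24 0 0; 0 -29 0 0; 0 -34 0 0; 0 -38 0 0; 0 -40 0 0; 0 -40 0 0")

```text
clock: 10.33
position: [0.5331, 0.0593, 0.0722]
tool_rot: [-3.141, -0.0, -0.079]
force: [5.7, 1.7, -8.1]
grip_width: 0.0242
```

```bash
python3 -c "
from g import *
rows([W(-80,40,58)])
T=bot.grab_frame('top');cv2.imwrite('pics/t4c.png',cv2.resize(cv2.cvtColor(T['frame'][180:300,210:430],cv2.COLOR_RGB2BGR),None,fx=3.5,fy=3.5,interpolation=cv2.INTER_CUBIC))
for q in bot.pinpoint(T,'flask0'):
  x=at_z(T,q['at'],.04); print(q['conf'],(Rr.inv().apply(x-O)*1000).round(1))
"
```

```text
t 10.3333 pos [0.5331 0.0593 0.0722] rot [-3.141 -0.    -0.079] F [ 5.7  1.7 -8.1] rail [-79.8  38.9  72.2]
[-0.2 -1.1 14.2] 0.002
0.71 [ 18.1 110.8  40. ]
0.58 [25. 41. 40.]
0.49 [ 28.7 -23.6  40. ]
```

View pics/t4c.png

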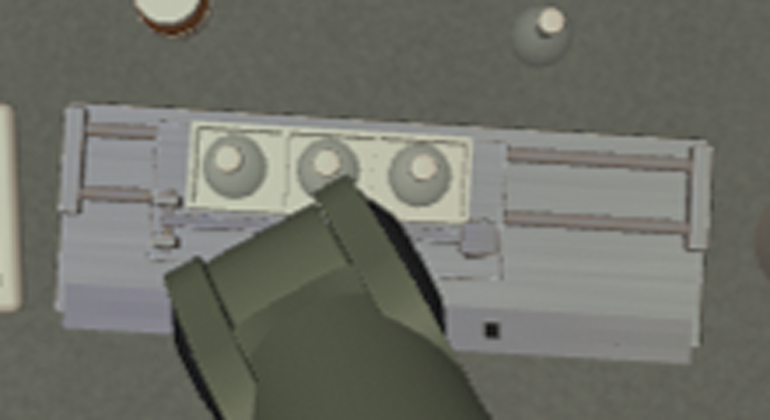

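move_arm(moves="0 0 3 0; 0 0 6 0; 0 0 9 0; 0 0 12 0; 0 0 14 0; 0 0 16 0; 0 0 18 0; 0 0 19 0; 0 0 20 0; 0 0 20 0")

```text
clock: 11.27
position: [0.5336, 0.0592, 0.0545]
tool_rot: [3.142, -0.002, -0.079]
force: [-9.3, -0.2, 51.4]
grip_width: 0.0247
```

move_arm(moves="0 0 -1 0; 0 0 -1 0; 0 0 -1 0; 0 0 -1 0; 0 0 -1 0; 0 0 -1 0; 0 0 -1 0; 0 0 -1 0; 0 0 -1 0; 0 0 -1 0")

```text
clock: 12.1
position: [0.5334, 0.0592, 0.0548]
tool_rot: [-3.141, -0.002, -0.079]
force: [-3.9, 1.6, 31.5]
grip_width: 0.0245
```

```bash
python3 -c "
from g import *
rows([W(-80,40,54)])
S=bot.grab_frame('side');cv2.imwrite('pics/s5c.png',cv2.resize(cv2.cvtColor(S['frame'][90:340,200:480],cv2.COLOR_RGB2BGR),None,fx=2.3,fy=2.3))
for l in ('keeper_tab','knob'): print(bot.pinpoint(S,l)[:1])
print(proj(S,W(-18,-65,71)),proj(S,W(-80,40,69)))"
```

```text
t 12.1 pos [0.5334 0.0592 0.0548] rot [-3.141e+00 -2.000e-03 -7.900e-02] F [-3.9  1.6 31.5] rail [-79.5  38.8  54.8]
[-0.5 -1.2  0.8] 0.002
[{'at': [358.6, 211.2], 'conf': 0.79}]
[{'at': [369.5, 252.3], 'conf': 0.39}]
[357.58961612 210.23607657] [368.02588594 252.34355912]
```

View pics/s5c.png

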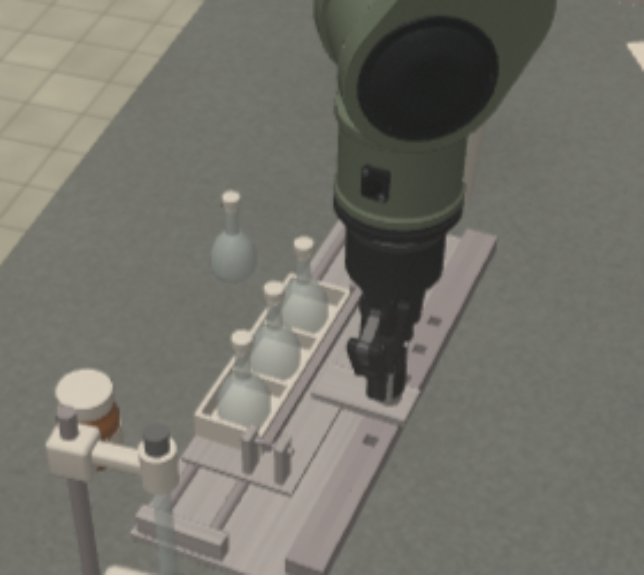

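```bash
python3 -c "
from workcell import bot
print(bot.job_done())"
```

```text
the job is handed in; nothing more can be done
None
```

I handed the job in at about 12 s, with the gripper still pressing the plunger home one hole along towards the electrode stand. No verdict was reported, so what follows is from my own readings.

- **Keeper bar:** I pushed the tab down with the closed fingers until it met a hard stop at about 70 mm (71 mm is shut). In the last side picture the tab sits within about 1–2 pixels of its shut position.
- **Plunger and shuttle:** I gripped the knob and lifted it 14 mm. The pull was about 7–8 N, as the spring should give. I then slid the shuttle 40 mm in the rail's +y direction, and the measured shift was 40.4 mm.
- **Plunger home:** I pushed down to a hard stop 3.5–3.8 mm below the knob's resting height, which matches its 4 mm of spring travel. The first press read 51 N, so I eased it to about 31 N and left it held there.
- **Last look:** The tray flasks are upright and the exposed holes match a one-hole move. The spare flask and jar look unmoved.

No check failed. The absolute rail y at the end read 38.8 mm rather than 40 mm. The start read -1.6 mm, so I put this down to a small offset in my rail estimate.

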